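# Mount a loading rod between the centres of a straightness checker

### The arm

A 6-joint arm with a two-finger parallel gripper is mounted at the origin on the work surface. World frame = base frame: x ahead of the robot, y to its left, z up, the work surface at z = 0. Lengths are in m, angles in rad, forces in N, time in s.
With the tool pointing down it reaches from about 0.375 to 0.9 m from the base axis. Payload 3.1 kg.
Tool frame: the origin (TCP) lies between the finger pads; the fingertips stand 22 mm ahead of it and the grasp point (between the pads) lies 3 mm ahead of it; z points along the fingers, y is the direction in which the jaws open and shut (so a half turn about z gives the same grasp; the last joint's range is limited). The gripper opens to 87 mm and grips with 3 to 60 N. Pads are 19 mm wide; open, the fingers measure 117 mm over their backs; the gripper's body (75 mm by 190 mm) begins 51 mm behind the grasp point.
Start: joints at [-1.327, 0.527, 1.433, -0, 1.181, -0.178], TCP at [0.256, -0.57, 0.245] pointing down, gripper open.
Joint ranges: [-3.08, 3.08], [-0.75, 2.2], [0.22, 2.44], [-1.43, 4.57], [0, 2.65], [-2.85, 2.85]. Speed limits (rad/s): [2.79, 2.79, 3.14, 3.14, 3.14, 3.14].

### API

Orientations are given as a unit quaternion [x, y, z, w].
In Python, from rig import get_obs, camera, get_calibration, hand_in, search_frame gives the robot as it stands.
- The arm moves only by the shell command python3 -m jog 'ROWS' [FORCE]. ROWS is JSON, a list of rows, each an object with "grip": the closure in counts, from 0 (fully open) to 255 (shut); "travel": the shift along the world's x, y, z in cm, a list of three; "twist": the turn about the world's z in degrees. A call has 1 to 8 rows; each row shifts and turns the commanded pose from where the row before left it; what a row does not reach is not made up. A row lasts 1/10 s, in which the tool goes at most 50 mm and 8.59 degrees, less where a joint would pass 70% of its speed; a pose out of reach is approached as far as the arm can. A call is refused whole if a number of a shift passes 5 or a number of a turn 8.59, either way. A call with a gripper value outside its range is refused whole. The fingers move at their own pace and stop on an object; FORCE is the grip in N (left out, the last holds). Time passes only in rows, so rows that do not move let the fingers close. It gives the time, the measured TCP pose, the force and the opening at its end, in the units of the state.
- get_obs(): the state, without advancing time (a new reading comes with each control period).
- camera(name): name is "side" or "top" or "wrist"; returns the picture (384x512x3 uint8, red, green, blue); there is no depth.
- get_calibration(name): a dict with "fx", "fy", "cx", "cy" (pixels), "R" (3x3) and "t" (3): a world point X has camera coordinates R X + t; the wrist camera has in their place "T_tool_cam" (4x4, takes a point from camera to tool coordinates, whose origin is the TCP and whose axes are the flange's). Camera axes: x right, y down, z forward; pixel columns grow to the right and rows downward; lengths in m; the calibration is good to about 2 mm. A picture is of the moment at which its call begins: read the wrist's pose just before it. get_calibration takes no time and is no camera call.
- hand_in(): hands the job in, once; it reports no verdict.
Trained networks look in the newest picture that a camera, given by its name, has taken for a name from the list of things; names that differ only in an ending like _2 or _b are one class to them, and where a whole thing is asked for, a point or a joint stands for the part that bears it (a point fixed in the world has none). Each returns a list of dicts, best first, with "p" (0 to 1); they miss things now and then, are a little off and sometimes report something else, mostly with a low value. They report only what shows in the picture. A call takes as long as a camera call. They do not tell look-alikes from the thing itself.
- search_frame(target, camera): "at" ([x, y, z] in m, in world coordinates, good to about 4 mm: the middle of the surface that is visible of it).
The state is a dict: "time": time; "q": joint angles; "joint_velocities": joint speeds; "joint_torque": joint torques, N m; "position": TCP position; "tool_rot": TCP orientation; "ft_force": force on the tool from outside, world axes, zero at the start; "moment": the same for the moment, N m; "grip_width": finger opening in m.
Only numpy, scipy, OpenCV 4.12 (cv2) and the standard library are available. Lean on these libraries where they do the work, as an engineer would, in place of code of your own. Each camera call takes 0.05 s, during which the arm holds its last target. There are 200 camera calls.

### The job

Take the wooden rod with the brass ends from the rod stand and lay it in the two V rests of the straightness checker, reaching in under the lamp without bumping it, and let go. Then slide the tailstock up by its black knob until the rod is held on its two points, lifted clear of the rests, with the tailstock's front face standing within the green band of its sprung point. Leave the black rod in the stand and disturb nothing else on the table.

Things in the scene. Friction and masses are not known exactly. Their poses are not given: they have to be found in the camera images.
- checker: Straightness checker, fixed: grey base plate 125 x 440 x 12 mm with an aluminium rail (40 mm wide, top at 30 mm) along its y axis. Origin on the table under the rail's middle line; x away from the robot at yaw 0, y from the tailstock (-y) to the headstock (+y), z up. The two points lie on a centre line at x 0, 100 mm above the table.
- rest_spot (a point): Where the rod's middle should lie when laid in the two steel V rests, 97.5 mm above the table (its ends then clear both points by 8 mm or more). The rests are 8 mm thick, at checker y -16 and 78 mm (this point: y 20), mouths about 30 mm wide; they carry a rod along y, 2.5 mm below the centre line. Axes as checker.
- head_block (a point): Middle of the inner (-y) face of the fixed green headstock, on the centre line, at checker y 150 mm; block 56 mm wide, 50 mm long, top at 125 mm, black knob above to 141 mm. A steel cone point (14 mm long, 15 mm thick at its root, 1.6 mm at its tip) aims from it to -y. Its reach was set by the last user and is not reported: tip 26 to 42 mm out of this face.
- centre_line (a point): Point on the line through the two cone points, 2.5 mm above rest_spot. Axes as checker.
- light_edge (a point): Middle of the lower robot-side edge of the lamp bar over the rests: bar 40 mm deep (to +x from here), checker y -30 to 105 mm, underside at 196 mm, 18 mm high, posts at x 68 mm. The edge is 10 mm to +x of the centre line, so a vertical gripper at the rests hits the bar: lean the tool back towards the robot about 40 degrees, turning about the rod's axis.
- tailstock (a joint): Position of the sliding tailstock along the rail, m: 0 farthest back, grows towards the headstock (to 0.115). It slides stiffly (about 9 N) and stays where it is left. Green block 56 mm wide, 70 mm long, top at 119 mm; its front face is at checker y = -150 mm + this value.
- tail_knob (a point): Grip point, 142 mm above the table, on the tailstock's round upright black knob: 22 mm diameter, from 126 to 158 mm above the table, on the middle line and 55 mm behind the tailstock's front face.
- quill (a joint): How far the tailstock's sprung point (15 mm thick spindle, 14 mm long cone tip) is pressed in, m: 0 out (cone tip 45 mm in front of the front face), at most 0.016. Steel for 4 mm, then a green band, from 12 mm red: the front face stands in the green band at 0.004 to 0.012. Spring: 2 N at first, then 0.4 N per mm.
- wood_rod: Wooden rod to be mounted, 160 mm long, 18 mm diameter, 70 g, brass end caps 20 mm long, each with a 12 mm wide, 16 mm deep centre hole in its end face (a cone point seats about 11 mm deep in it). Origin at its middle on its axis; y along the rod. Either way round will do.
- black_rod: Black plastic rod with red ends, same size as the wooden rod, to be left in the stand. Origin at its middle; y along the rod.
- rod_stand: Wooden stand fixed to the table, base 170 x 130 x 14 mm, with two V places for rods along its y axis, 84 mm apart in x; each place has two 12 mm thick V posts at y -50 and 50 mm that carry the rod's axis 70 mm above the table. Origin under its middle.
- shot_jar: Glass jar, 60 mm diameter, 85 mm high; origin under its middle. Leave alone.
- cap_tin: Black round tin, 54 mm diameter, 30 mm high; origin under its middle. Leave alone.
- red_driver: Screwdriver with a red handle lying on the table. Leave alone.
- ear_muffs: Black ear defenders lying on the table, about 190 x 200 x 70 mm. Leave alone.
- pellet_cup: White plastic cup, 76 mm diameter, 45 mm high; origin under its middle. Leave alone.
- light_bar: The lamp as a whole: the grey light bar described at light_edge and its two posts. Origin and axes as checker. Do not bump.
There are look-alikes about, which are no part of the job. There is more than one size of the wood_rod; the one meant has the size given above.

How it is judged:
By the outcome, as a careful person would: the job done as asked, in the order asked, and still so for the second after the job is handed in, with the robot touching nothing.
It also fails if it takes over 54 s, if anything falls off the work surface, if the arm or the gripper's body presses on something with over 40 N, if the wrist force passes 120 N, or if a joint passes its speed limit or range.

## Working session

There is one attempt and no reset: what is moved stays moved. The work goes in short steps, Python scripts to look and compute and a shell command to move; the robot and the scene stay as the last step left them, time stands still between calls to the robot, and variables do not carry over. Pictures are saved under pics/ and viewed, about 8 in all and at most 12, crops included, and the job is handed in when it is done.

```bash
ls; mkdir -p pics; cat > h.py <<'E'
import numpy as np, cv2
from rig import *
from scipy.spatial.transform import Rotation as Rn
def snap(n,f,s=1):
    o=get_obs(); im=camera(n); cv2.imwrite('pics/'+f,cv2.cvtColor(im,cv2.COLOR_RGB2BGR)); return im,o
E
python3 - <<'E'
from h import *
ims=[snap(n,n+'0.png')[0] for n in('side','top')]
for n in('side','top'):
    for t in ['checker','wood_rod','black_rod','rod_stand','tail_knob','tailstock','head_block','light_bar','quill','shot_jar','pellet_cup','ear_muffs']:
        print(n,t,[(round(d['p'],2),np.round(d['at'],3).tolist()) for d in search_frame(t,n)[:3]])
for n in('side','top'):
    c=get_calibration(n);print(n,c['fx'],np.round(-np.array(c['R']).T@c['t'],3),np.round(c['R'],2).tolist())
print(get_calibration('wrist'));print(get_obs())
E
```

```text
pics
side checker [(0.69, [0.575, 0.126, 0.028])]
side wood_rod [(0.69, [0.581, -0.091, 0.112]), (0.59, [0.393, -0.585, 0.022]), (0.49, [0.432, -0.34, 0.077])]
side black_rod [(0.21, [0.38, 0.2, 0.026])]
side rod_stand [(0.62, [0.472, -0.33, 0.017]), (0.47, [0.568, 0.122, 0.035]), (0.4, [0.596, 0.118, 0.211])]
side tail_knob [(0.84, [0.581, -0.095, 0.12])]
side tailstock [(0.84, [0.582, -0.093, 0.116])]
side head_block [(0.6, [0.57, 0.126, 0.029])]
side light_bar [(0.76, [0.588, 0.124, 0.215])]
side quill [(0.5, [0.573, -0.063, 0.106])]
side shot_jar [(0.87, [0.697, -0.248, 0.057])]
side pellet_cup [(0.91, [0.613, 0.424, 0.022])]
side ear_muffs [(0.6, [0.489, 0.468, 0.069]), (0.37, [0.57, 0.125, 0.034]), (0.35, [0.698, -0.245, 0.059])]
top checker [(0.95, [0.568, 0.07, 0.032]), (0.5, [0.586, 0.104, 0.214])]
top wood_rod [(0.71, [0.364, -0.636, 0.019]), (0.64, [0.43, -0.316, 0.076]), (0.29, [0.51, -0.368, 0.08])]
top black_rod [(0.66, [0.506, -0.37, 0.078])]
top rod_stand [(0.83, [0.482, -0.35, 0.017])]
top tail_knob [(0.65, [0.58, -0.114, 0.119])]
top tailstock [(0.58, [0.575, -0.118
[... 1028 characters left out ...]
: 1.3, 'q': array([-1.32746886e+00,  5.27509325e-01,  1.43270008e+00, -4.71647283e-05,
        1.18138042e+00, -1.78512384e-01]), 'joint_velocities': array([ 1.17390899e-04, -5.99202560e-05, -9.77956994e-04, -1.36756804e-04,
        4.21732725e-04,  5.96952133e-05]), 'joint_torque': array([ 1.21642850e-03, -4.40009773e+01, -1.76982236e+01,  6.34882157e-02,
        5.05154673e-02, -1.04567832e-05]), 'position': array([ 0.25590338, -0.57018767,  0.24454264]), 'tool_rot': array([ 9.77836859e-01,  2.09368281e-01, -2.17595660e-05,  2.11862694e-06]), 'ft_force': array([-0.07368334, -0.34936255,  0.6618053 ]), 'moment': array([0.007996  , 0.03847423, 0.0145621 ]), 'grip_width': 0.08686284345647552}
```

View pics/top0.png

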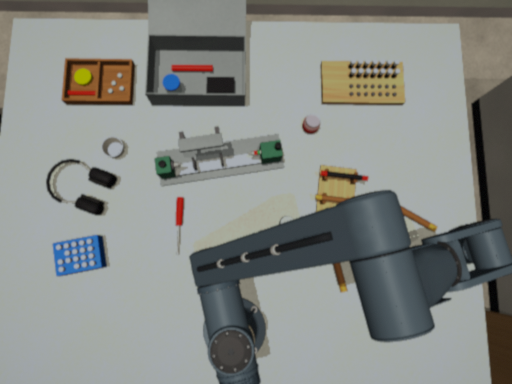

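View pics/side0.png

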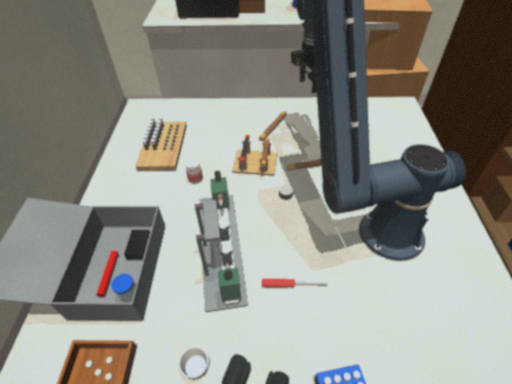

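```bash
python3 -m jog '[{"grip":0,"travel":[2,3,4],"twist":0},{"grip":0,"travel":[3,4,4],"twist":0},{"grip":0,"travel":[3,3,4],"twist":0},{"grip":0,"travel":[3,3,3],"twist":0},{"grip":0,"travel":[3,3,0],"twist":0},{"grip":0,"travel":[0,0,0],"twist":0},{"grip":0,"travel":[0,0,0],"twist":0}]'
python3 - <<'E'
from h import *
a,o=snap('wrist','w1.png');b,_=snap('top','t1.png')
cv2.imwrite('pics/m1.png',cv2.cvtColor(np.vstack([np.hstack([a[:,:400],b[:,112:]])]),cv2.COLOR_RGB2BGR))
print(o['position'],o['tool_rot'],o['time'])
for n in('wrist','top'):
    for t in ['wood_rod','black_rod','rod_stand']:
        print(n,t,[(round(d['p'],2),np.round(d['at'],3).tolist()) for d in search_frame(t,n)[:4]])
E
```

```text
time: 2.0
position: [0.383, -0.4257, 0.3762]
tool_rot: [0.978, 0.211, -0.0, 0.0]
ft_force: [0.6, 0.6, 0.1]
grip_width: 0.0868
[ 0.3829677  -0.42566818  0.37624059] [ 9.77590048e-01  2.10517402e-01 -2.64317816e-04  2.28313976e-04] 2.0
wrist wood_rod [(0.9, [0.429, -0.342, 0.073]), (0.83, [0.285, -0.333, 0.02]), (0.72, [0.398, -0.578, 0.02])]
wrist black_rod [(0.9, [0.513, -0.364, 0.075])]
wrist rod_stand [(0.61, [0.477, -0.357, 0.014])]
top wood_rod [(0.56, [0.424, -0.348, 0.078])]
top black_rod [(0.55, [0.51, -0.368, 0.077])]
top rod_stand [(0.91, [0.474, -0.352, 0.015])]
```

View pics/w1.png

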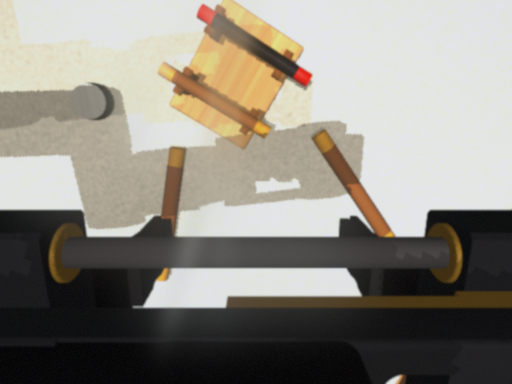

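```bash
cat >> h.py <<'E'
def ray(n,uv,z,o=None):
    c=get_calibration(n); d=np.array([(uv[0]-c['cx'])/c['fx'],(uv[1]-c['cy'])/c['fy'],1.])
    if n=='wrist':
        T=np.array(c['T_tool_cam']);Rt=Rn.from_quat(o['tool_rot']).as_matrix()
        C=Rt@T[:3,3]+o['position'];D=Rt@T[:3,:3]@d
    else:
        R=np.array(c['R']);C=-R.T@np.array(c['t']);D=R.T@d
    return C+D*(z-C[2])/D[2]
E
python3 - <<'E'
from h import *
o=get_obs()
for nm,a,b in(('wood',(161,69),(270,131)),('black',(200,12),(310,78))):
    A=ray('wrist',a,.07,o);B=ray('wrist',b,.07,o)
    print(nm,A,B,(A+B)/2,np.linalg.norm(A-B),np.degrees(np.arctan2(*(A-B)[[1,0]])))
# checker yaw from top image: light-bar / base edges
im=cv2.imread('pics/t1.png');cv2.imwrite('pics/ck.png',cv2.resize(im[115:200,140:300],None,fx=5,fy=5,interpolation=cv2.INTER_CUBIC))
E
```

```text
wood [ 0.43598445 -0.26988103  0.07      ] [ 0.42178546 -0.42966539  0.07      ] [ 0.42888495 -0.34977321  0.07      ] 0.16041400740415748 84.92183514910884
black [ 0.51785656 -0.29074815  0.07      ] [ 0.50385807 -0.44848429  0.07      ] [ 0.51085732 -0.36961622  0.07      ] 0.15835607784807454 84.9285009009862
```

View pics/ck.png

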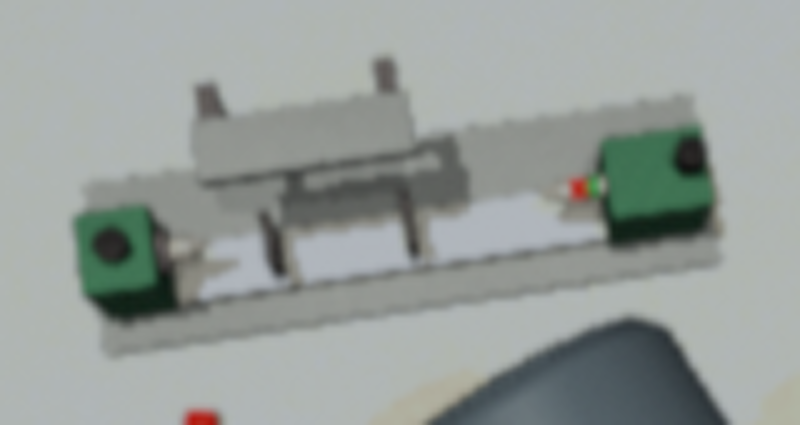

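```bash
python3 -m jog '[{"grip":0,"travel":[1.5,4.5,1],"twist":0},{"grip":0,"travel":[1.5,4.5,0],"twist":-2},{"grip":0,"travel":[1.5,4.5,0],"twist":-2},{"grip":0,"travel":[1.5,4.5,0],"twist":-2},{"grip":0,"travel":[1.5,4.5,0],"twist":-2},{"grip":0,"travel":[1.5,4.5,0],"twist":-2},{"grip":0,"travel":[1.5,4.5,0],"twist":-2},{"grip":0,"travel":[1.5,4.5,0],"twist":-2}]'
python3 -m jog '[{"grip":0,"travel":[0.5,4.5,0],"twist":-2},{"grip":0,"travel":[0.5,4.5,0],"twist":0},{"grip":0,"travel":[0,0,0],"twist":0},{"grip":0,"travel":[0,0,0],"twist":0}]'
python3 - <<'E'
from h import *
a,o=snap('wrist','w2.png')
print(o['position'],o['tool_rot'],o['q'])
cv2.imwrite('pics/w2c.png',cv2.resize(cv2.imread('pics/w2.png')[:260],None,fx=1.56,fy=1.56,interpolation=cv2.INTER_CUBIC))
for t in ['checker','tail_knob','tailstock','head_block','light_bar','quill']:
        print(t,[(round(d['p'],2),np.round(d['at'],3).tolist()) for d in search_frame(t,'wrist')[:2]])
E
```

```text
time: 3.2
position: [0.5028, -0.0651, 0.3862]
tool_rot: [0.996, 0.087, 0.0, 0.0]
ft_force: [0.7, -0.6, 0.0]
grip_width: 0.0867
time: 3.6
position: [0.5125, 0.0241, 0.386]
tool_rot: [0.997, 0.072, -0.0, 0.0]
ft_force: [-0.5, -0.5, 0.1]
grip_width: 0.0868
[0.51248373 0.02407221 0.38603624] [ 9.97378306e-01  7.23629883e-02 -6.72027547e-05  3.29512491e-04] [-1.70760722e-01  2.29059149e-01  1.50797671e+00 -6.81394847e-04
  1.40452859e+00  1.25529578e+00]
checker [(0.59, [0.579, 0.054, 0.094])]
tail_knob [(0.71, [0.591, -0.112, 0.12])]
tailstock []
head_block [(0.69, [0.584, 0.056, 0.095])]
light_bar [(0.94, [0.591, 0.109, 0.214]), (0.57, [0.585, -0.107, 0.122])]
quill [(0.74, [0.519, -0.318, 0.014]), (0.68, [0.581, -0.065, 0.109])]
```

View pics/w2c.png

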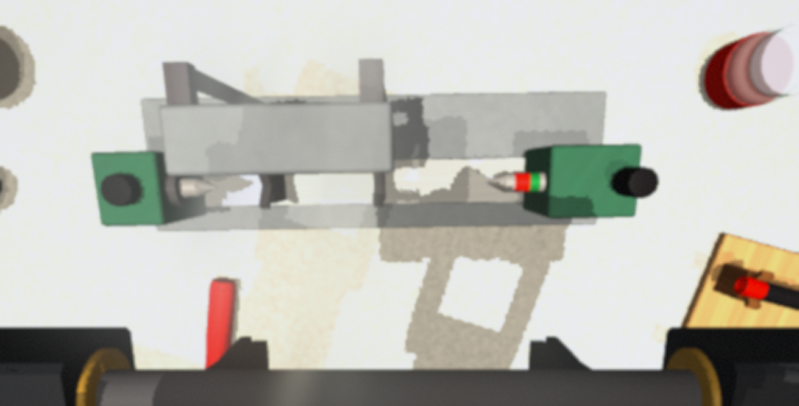

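```bash
python3 - <<'E'
from h import *
o=get_obs();P=lambda u,v,z:ray('wrist',(u/1.56,v/1.56),z,o)
tt=P(492,182,.1);ht=P(213,188,.1);kt=P(643,181,.158);kh=P(121,189,.141)
d=(ht-tt)[:2];d/=np.linalg.norm(d);d2=(kh-kt)[:2];d2/=np.linalg.norm(d2)
for e in(d,d2):print('yaw',np.degrees(np.arctan2(-e[0],e[1])))
pts=dict(tailtip=tt,headtip=ht,tknob=kt,hknob=kh,tailfront=P(551,182,.119),tback=P(638,182,.119),hfront=P(164,188,.125),hback=P(95,188,.125),
 barL=P(163,173,.214),barR=P(391,172,.214),barmidL=P(163,105,.214),barmidR=P(391,101,.214), bc1=P(142,98,.012),bc2=P(605,92,.012),bc3=P(595,223,.012),bc4=P(160,230,.012),v1=P(380,200,.11))
for k,p in pts.items():print(k,np.round(p,4))
a,b=pts['barL'],pts['barR'];print(np.degrees(np.arctan2(-(a-b)[0],(a-b)[1])),np.linalg.norm(a-b))
a,b=pts['bc1'],pts['bc2'];print(np.degrees(np.arctan2(-(a-b)[0],(a-b)[1])),np.linalg.norm(a-b))
E
```

```text
yaw 9.253645622835492
yaw 8.9888825325119
tailtip [ 0.5768 -0.0442  0.1   ]
headtip [0.5404 0.1791 0.1   ]
tknob [ 0.5923 -0.1381  0.158 ]
hknob [0.5338 0.2318 0.141 ]
tailfront [ 0.5832 -0.0859  0.119 ]
tback [ 0.5926 -0.1526  0.119 ]
hfront [0.5373 0.2075 0.125 ]
hback [0.5299 0.2597 0.125 ]
barL [0.5548 0.1696 0.214 ]
barR [0.5742 0.0365 0.214 ]
barmidL [0.5929 0.1709 0.214 ]
barmidR [0.6133 0.0419 0.214 ]
bc1 [0.6066 0.2799 0.012 ]
bc2 [ 0.6727 -0.15    0.012 ]
bc3 [ 0.5518 -0.1689  0.012 ]
bc4 [0.4843 0.2593 0.012 ]
v1 [0.5505 0.0434 0.11  ]
8.293734780318738 0.13456377303294945
8.750879745350153 0.43489631833866127
```

```bash
python3 -m jog '[{"grip":0,"travel":[-0.7,-3,0],"twist":-8.5},{"grip":0,"travel":[-0.7,-4,0],"twist":-8.5},{"grip":0,"travel":[-0.7,-4,0],"twist":-8.5},{"grip":0,"travel":[-0.7,-4,0],"twist":-8.5},{"grip":0,"travel":[-0.7,-4,0],"twist":-8.5},{"grip":0,"travel":[-0.7,-4,0],"twist":-8.5},{"grip":0,"travel":[-0.7,-4,0],"twist":-8.5},{"grip":0,"travel":[-0.7,-4,0],"twist":-8.5}]'
python3 -m jog '[{"grip":0,"travel":[-0.8,-4,-3],"twist":-8.5},{"grip":0,"travel":[-0.8,-4,-3],"twist":-8.5},{"grip":0,"travel":[-0.9,-3,-4],"twist":-8.5},{"grip":0,"travel":[-0.9,-2.6,-4],"twist":-8.5},{"grip":0,"travel":[0,0,-3],"twist":-1.4},{"grip":0,"travel":[0,0,0],"twist":0},{"grip":0,"travel":[0,0,0],"twist":0}]'
python3 - <<'E'
from h import *
a,o=snap('wrist','w3.png')
print(o['position'],o['tool_rot'],o['q'],np.degrees(2*np.arctan2(*o['tool_rot'][[1,0]])))
for t in ['wood_rod','black_rod']:
        print(t,[(round(d['p'],2),np.round(d['at'],3).tolist()) for d in search_frame(t,'wrist')[:2]])
E
```

```text
time: 4.75
position: [0.4556, -0.2888, 0.3862]
tool_rot: [0.865, -0.502, 0.0, -0.0]
ft_force: [-0.2, -0.4, 0.4]
grip_width: 0.0872
time: 5.45
position: [0.4226, -0.4214, 0.2176]
tool_rot: [-0.674, 0.739, 0.0, 0.0]
ft_force: [0.7, -0.3, 1.0]
grip_width: 0.0871
[ 0.42255509 -0.42135568  0.21755322] [-6.74032661e-01  7.38701427e-01  3.98617820e-04  1.26099886e-04] [-9.71145623e-01  5.21211043e-01  1.53306298e+00  1.56339563e-04
  1.08814327e+00  2.26186177e+00] 264.7581606044592
wood_rod [(0.86, [0.21, -0.36, 0.018]), (0.85, [0.425, -0.389, 0.074])]
black_rod [(0.68, [0.505, -0.409, 0.078])]
```

View pics/w3.png

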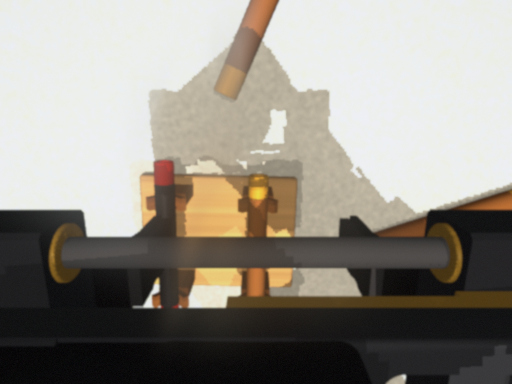

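```bash
python3 - <<'E'
from h import *
o=get_obs()
im=cv2.imread('pics/w3.png');cv2.imwrite('pics/w3c.png',cv2.resize(im[150:240,190:330],None,fx=5,fy=5,interpolation=cv2.INTER_CUBIC))
u=np.array([.0885,.996])
for uv,z in(((259,173),.061),((259,184),.079),((258,220),.079),((164,161),.061)):
    p=ray('wrist',uv,z,o);r=p[:2]-o['position'][:2];print(p,'along',r@u,'across',r@[u[1],-u[0]])
E
```

```text
[ 0.42044802 -0.42698482  0.061     ] along -0.005482241566468881 across -0.002978117650465614
[ 0.42114193 -0.42070307  0.079     ] along 0.000835789141524743 across -0.002842911851698076
[ 0.42492646 -0.38776743  0.079     ] along 0.033974621541986876 across -0.0019883284282016405
[ 0.50610324 -0.44588593  0.061     ] along -0.01672725924501361 across 0.08400723128584985
```

View pics/w3c.png

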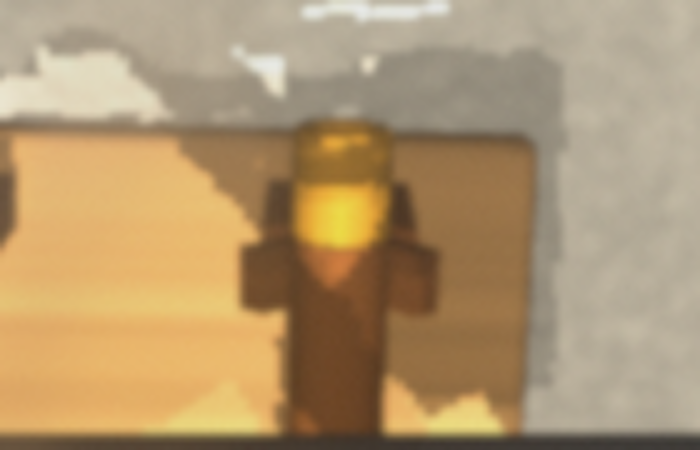

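```bash
python3 -m jog '[{"grip":0,"travel":[-0.2,0.2,-4],"twist":0},{"grip":0,"travel":[0,0,-4],"twist":0},{"grip":0,"travel":[0,0,-4],"twist":0},{"grip":0,"travel":[0,0,-2.4],"twist":0},{"grip":0,"travel":[0,0,0],"twist":0},{"grip":255,"travel":[0,0,0],"twist":0},{"grip":255,"travel":[0,0,0],"twist":0},{"grip":255,"travel":[0,0,0],"twist":0}]' 45
python3 -m jog '[{"grip":255,"travel":[0,0,0],"twist":0},{"grip":255,"travel":[0,0,0],"twist":0},{"grip":255,"travel":[0,0,0],"twist":0}]'
```

```text
time: 6.4
position: [0.4219, -0.4202, 0.0758]
tool_rot: [-0.674, 0.739, -0.002, -0.0]
ft_force: [-0.2, -0.2, 0.5]
grip_width: 0.0705
time: 6.7
position: [0.4209, -0.4192, 0.0739]
tool_rot: [-0.674, 0.739, -0.0, -0.0]
ft_force: [0.1, -0.2, -0.0]
grip_width: 0.0468
```

```bash
python3 -m jog '[{"grip":255,"travel":[0,0,0],"twist":0},{"grip":255,"travel":[0,0,0],"twist":0},{"grip":255,"travel":[0,0,0],"twist":0},{"grip":255,"travel":[0,0,0],"twist":0},{"grip":255,"travel":[0,0,0],"twist":0},{"grip":255,"travel":[0,0,0],"twist":0}]'
python3 -m jog '[{"grip":255,"travel":[0,0,1],"twist":0},{"grip":255,"travel":[0,0,3],"twist":0},{"grip":255,"travel":[0,0,4],"twist":0},{"grip":255,"travel":[0,0,4],"twist":0},{"grip":255,"travel":[0,0,0],"twist":0}]'
python3 - <<'E'
from h import *
a,o=snap('wrist','w4.png');b,_=snap('side','s4.png')
print(o['position'],o['ft_force'],o['moment'],o['grip_width'])
c=np.hstack([cv2.resize(a[120:320,130:390],None,fx=1.5,fy=1.5),cv2.resize(b[90:190,200:330],None,fx=3,fy=3)])
cv2.imwrite('pics/m4.png',cv2.cvtColor(c,cv2.COLOR_RGB2BGR))
E
```

```text
time: 7.3
position: [0.4206, -0.419, 0.0734]
tool_rot: [-0.674, 0.739, 0.0, -0.0]
ft_force: [-0.3, 0.0, 0.7]
grip_width: 0.0167
time: 7.8
position: [0.4235, -0.4223, 0.2001]
tool_rot: [-0.674, 0.739, -0.007, -0.001]
ft_force: [1.0, 0.1, 0.0]
grip_width: 0.0167
[ 0.4234579  -0.42228042  0.20012092] [1.04132451 0.09237863 0.01500642] [ 0.09233696 -0.06492575  0.01447091] 0.016695233708850215
```

View pics/m4.png

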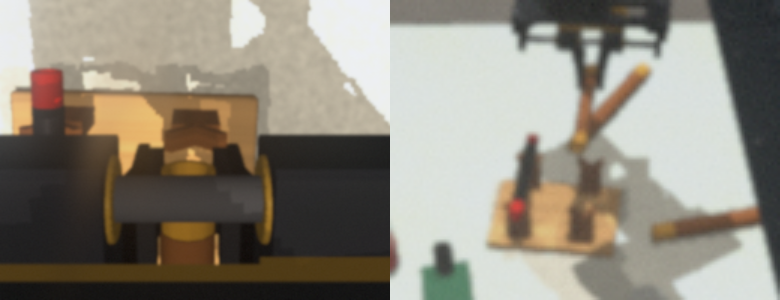

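```bash
cat >> h.py <<'E'
def proj(n,X):
    c=get_calibration(n);p=np.array(c['R'])@X+c['t'];return np.round([c['fx']*p[0]/p[2]+c['cx'],c['fy']*p[1]/p[2]+c['cy']],1)
E
python3 - <<'E'
from h import *
for z in(.197,.187,.177,.167,.157):print(z,proj('side',np.array([.437,-.271,z])),proj('top',np.array([.437,-.271,z])))
b=camera('side');cv2.imwrite('pics/s5.png',cv2.cvtColor(cv2.resize(b[80:160,230:310],None,fx=7,fy=7,interpolation=cv2.INTER_CUBIC),cv2.COLOR_RGB2BGR))
E
```

```text
0.197 [262.6 137.4] [322.8 191.1]
0.187 [262.6 139.7] [322.2 191.6]
0.177 [262.6 141.9] [321.6 192.1]
0.167 [262.6 144.1] [321.1 192.7]
0.157 [262.6 146.2] [320.5 193.2]
```

View pics/s5.png

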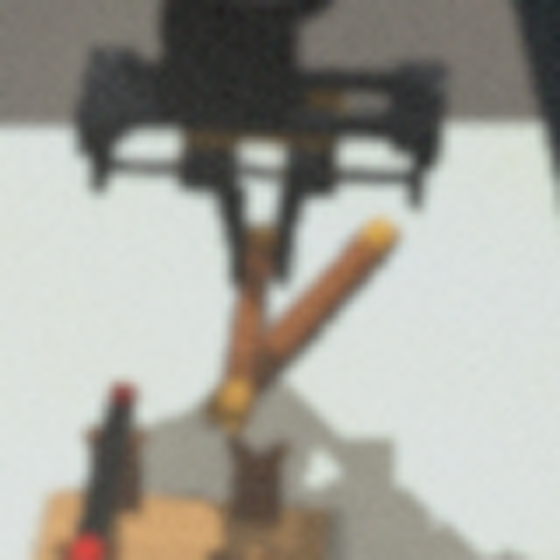

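```bash
python3 -m jog '[{"grip":255,"travel":[0.5,2,0],"twist":1},{"grip":255,"travel":[1.1,4,0],"twist":2},{"grip":255,"travel":[1.1,4,0],"twist":2},{"grip":255,"travel":[1.1,4,0],"twist":2},{"grip":255,"travel":[1.1,4,0],"twist":2},{"grip":255,"travel":[1.1,4,0],"twist":2},{"grip":255,"travel":[1.1,4,0],"twist":2},{"grip":255,"travel":[1.1,4,0],"twist":1}]'
python3 -m jog '[{"grip":255,"travel":[1.1,4,0],"twist":0},{"grip":255,"travel":[1.1,4,0],"twist":0},{"grip":255,"travel":[0.6,2.5,0],"twist":0},{"grip":255,"travel":[0,0,0],"twist":0},{"grip":255,"travel":[0,0,0],"twist":0},{"grip":255,"travel":[0,0,0],"twist":0}]'
python3 - <<'E'
from h import *
a,o=snap('wrist','w5.png')
print(o['position'],np.degrees(2*np.arctan2(*o['tool_rot'][[1,0]])),o['q'][[0,5]],o['time'],o['grip_width'])
E
```

```text
time: 8.75
position: [0.5014, -0.1156, 0.1919]
tool_rot: [0.76, -0.65, -0.002, 0.0]
ft_force: [0.8, -0.0, -0.7]
grip_width: 0.0161
time: 9.35
position: [0.5299, -0.0142, 0.1927]
tool_rot: [0.759, -0.651, -0.001, 0.001]
ft_force: [0.0, -0.2, -1.2]
grip_width: 0.0165
[ 0.52989114 -0.01421263  0.19270071] -81.24208124041594 [-0.2376532   2.75124934] 9.35 0.016529247454795497
```

View pics/w5.png

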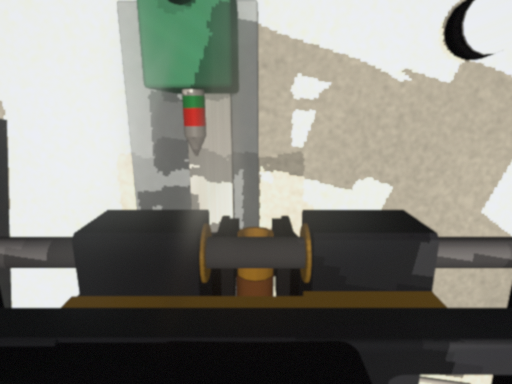

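```bash
python3 - <<'E'
from h import *
o=get_obs();p=ray('wrist',(196,153),.1,o);q=ray('wrist',(193.5,92),.1,o);f=ray('wrist',(191,91),.119,o)
R=Rn.from_quat(o['tool_rot']).as_matrix()
ey=-R[:2,0]/np.linalg.norm(R[:2,0]);ex=np.array([ey[1],-ey[0]])
for n,x in(('tip',p),('root',q),('front',f)):
    d=x[:2]-o['position'][:2];print(n,x,'ex',d@ex,'ey',d@ey)
print(ex,ey,p[:2]@[.988,.1547],p[:2]@[-.1547,.988])
E
```

```text
tip [ 0.57673325 -0.04021411  0.1       ] ex 0.04219275059476242 ey -0.03232319096617264
root [ 0.58293525 -0.08124155  0.1       ] ex 0.042111260019569996 ey -0.07381667652432351
front [ 0.58106322 -0.08129282  0.119     ] ex 0.040253054421488806 ey -0.07358391107797171
[0.98847097 0.15141047] [-0.15141047  0.98847097] 0.5635913309791626 -0.12895217513879534
```

```bash
python3 -m jog '[{"grip":255,"travel":[0,0.1,-2.4],"twist":0},{"grip":255,"travel":[0,0,-2.4],"twist":0},{"grip":255,"travel":[1,0.15,0],"twist":0},{"grip":255,"travel":[1.1,0.17,0],"twist":0},{"grip":255,"travel":[1.1,0.17,0],"twist":0},{"grip":255,"travel":[1,0.15,0],"twist":0},{"grip":255,"travel":[0,0,0],"twist":0},{"grip":255,"travel":[0,0,0],"twist":0}]'
python3 - <<'E'
from h import *
a,o=snap('wrist','w6.png');b,_=snap('side','s6.png');t,_=snap('top','t6.png')
print(o['position'],o['ft_force'],o['q'][5])
P=o['position'];ex=np.array([.988,.1547]);print('ex,s',P[:2]@ex,P[:2]@[-.1547,.988])
c=np.hstack([cv2.resize(b[160:320,180:280],None,fx=3.5,fy=3.5),cv2.resize(t[120:190,150:250],None,fx=4,fy=8)])
cv2.imwrite('pics/m6.png',cv2.cvtColor(c,cv2.COLOR_RGB2BGR))
E
```

```text
time: 10.2
position: [0.5731, -0.0065, 0.1459]
tool_rot: [0.759, -0.651, 0.0, -0.0]
ft_force: [0.6, -0.1, -0.9]
grip_width: 0.0163
[ 0.57312272 -0.00646894  0.14590055] [ 0.60139428 -0.13836051 -0.94845056] 2.7820029799816237
ex,s 0.5652444972303579 -0.0950533997952538
```

View pics/m6.png

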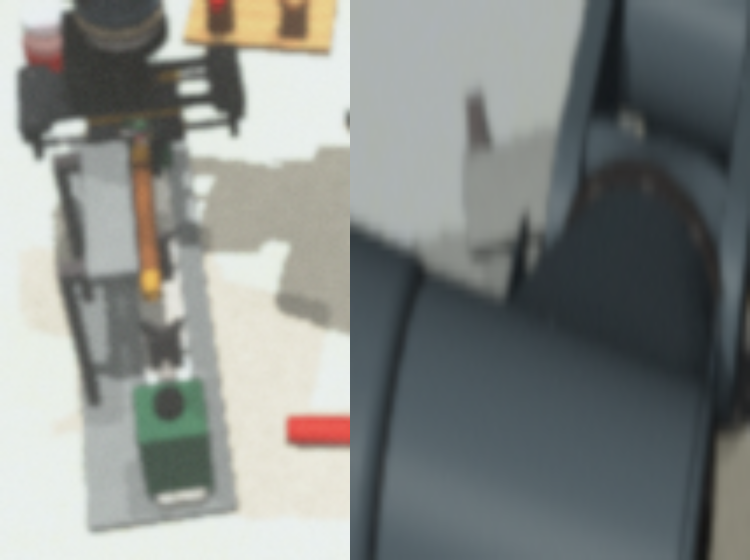

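```bash
python3 - <<'E'
from h import *
ex=np.array([.988,.1547]);ey=np.array([-.1547,.988])
def W(x,y,z,s0=-.025,xc=.5635): return np.r_[(xc+x)*ex+(s0+y)*ey,z]
P=get_obs()['position']
f=lambda X:(proj('side',X)-[180,160])*3.5
for n,X in dict(restL=W(15,78,.1),restR=W(-15,78,.1),headtip=W(0,119,.1),hknob=W(0,175,.141),lampc=W(10,105,.214),lampc2=W(10,-30,.214),rodend=np.r_[P[:2]+ey*.152,P[2]-.003],rodtail=np.r_[P[:2]-ey*.008,P[2]-.003]).items():print(n,f(X))
b=cv2.imread('pics/s6.png');cv2.imwrite('pics/s6c.png',cv2.resize(b[225:285,190:250],None,fx=10,fy=10,interpolation=cv2.INTER_CUBIC))
E
```

```text
restL [  355.25 -1253.  ]
restR [ -370.65 -1237.25]
headtip [    2.45 -1234.45]
hknob [    3.15 -1227.1 ]
lampc [  178.85 -1237.95]
lampc2 [ -599.55 -1131.55]
rodend [152.6 293.3]
rodtail [138.25 147.7 ]
```

View pics/s6c.png

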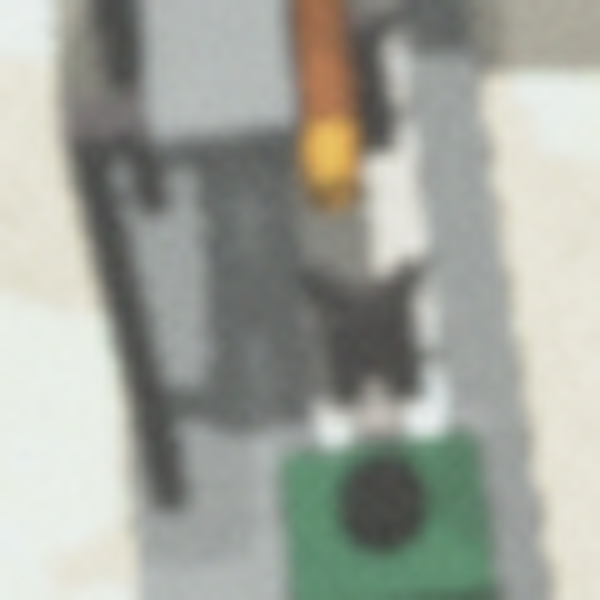

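```bash
python3 - <<'E'
from h import *
ex=np.array([.988,.1547]);ey=np.array([-.1547,.988])
def W(x,y,z,s0=-.025,xc=.5635): return np.r_[(xc+x/1e3)*ex+(s0+y/1e3)*ey,z]
P=get_obs()['position']
f=lambda X:(proj('side',X)-[190,225])*10
for n,X in dict(restL=W(15,78,.1),restR=W(-15,78,.1),restL2=W(15,78,.11),hknob=W(0,175,.141),lampc=W(10,105,.196),rodend=np.r_[P[:2]+ey*.152,P[2]-.003],rodendlow=np.r_[P[:2]+ey*.152,.0975]).items():print(n,f(X))
for x in(-15,-2,0,2,15):print(x,f(W(x,78,.1125)),f(W(x,78,.1)))
E
```

```text
restL [299. 265.]
restR [400. 252.]
restL2 [296. 246.]
hknob [368. 476.]
lampc [292. 150.]
rodend [336. 188.]
rodendlow [349. 275.]
-15 [397. 228.] [400. 252.]
-2 [353. 234.] [357. 257.]
0 [346. 235.] [350. 258.]
2 [340. 236.] [343. 259.]
15 [295. 241.] [299. 265.]
```

```bash
python3 -m jog '[{"grip":255,"travel":[-0.2,0,-1],"twist":0.7},{"grip":255,"travel":[0,0,-1.2],"twist":0},{"grip":255,"travel":[0,0,-1],"twist":0},{"grip":255,"travel":[0,0,-0.6],"twist":0},{"grip":255,"travel":[0,0,-0.3],"twist":0},{"grip":255,"travel":[0,0,0],"twist":0},{"grip":255,"travel":[0,0,0],"twist":0}]'; python3 -c "
from h import *
o=get_obs();print(o['position'],o['ft_force'],o['moment'])"
```

```text
time: 11.05
position: [0.5711, -0.0067, 0.1045]
tool_rot: [0.763, -0.646, 0.0, -0.0]
ft_force: [-0.5, -0.2, -0.5]
grip_width: 0.0165
[ 0.57108044 -0.00668201  0.10452054] [-0.53313456 -0.21711362 -0.51940622] [ 0.11405811 -0.03843704  0.01207285]
```

```bash
python3 -m jog '[{"grip":255,"travel":[0,0,-0.2],"twist":0},{"grip":255,"travel":[0,0,0],"twist":0},{"grip":255,"travel":[0,0,0],"twist":0}]'; python3 -m jog '[{"grip":255,"travel":[0,0,-0.15],"twist":0},{"grip":255,"travel":[0,0,0],"twist":0},{"grip":255,"travel":[0,0,0],"twist":0}]';python3 -c "
from h import *
o=get_obs();print(o['position'],o['ft_force'],o['moment'],2*np.degrees(np.arctan2(*o['tool_rot'][[1,0]])))"
```

```text
time: 11.35
position: [0.5709, -0.0066, 0.1027]
tool_rot: [0.763, -0.646, 0.0, -0.0]
ft_force: [0.8, 0.0, -0.4]
grip_width: 0.0165
time: 11.65
position: [0.5708, -0.0066, 0.1011]
tool_rot: [0.763, -0.646, -0.0, 0.0]
ft_force: [-0.5, 0.2, 0.9]
grip_width: 0.0164
[ 0.57076202 -0.00663275  0.10107599] [-0.50406323  0.15373291  0.8662148 ] [0.09714181 0.10327418 0.02843784] -80.52991664900792
```

```bash
python3 -m jog '[{"grip":255,"travel":[0,0,-0.1],"twist":0},{"grip":255,"travel":[0,0,0],"twist":0},{"grip":255,"travel":[0,0,0],"twist":0}]';python3 - <<'E'
from h import *
o=get_obs();print(o['position'],o['ft_force'],o['moment'])
b,_=snap('side','s7.png')
def gold(b):
    h=cv2.cvtColor(b[200:300,180:280],cv2.COLOR_RGB2HSV);m=cv2.inRange(h,(16,120,120),(32,255,255));n,l,s,c=cv2.connectedComponentsWithStats(m)
    return [(s[i].tolist(),np.round(c[i]+[180,200],1)) for i in range(1,n)]
print(gold(cv2.cvtColor(cv2.imread('pics/s6.png'),cv2.COLOR_BGR2RGB)),gold(b))
ex=np.array([.988,.1547]);ey=np.array([-.1547,.988])
P=o['position'];e=np.array([-np.sin(np.radians(9.47)),np.cos(np.radians(9.47))]);print(P[:2]@ex,P[:2]@ey);print(proj('side',np.r_[P[:2]+e*.147,.0985]))
E
```

```text
time: 11.95
position: [0.5708, -0.0067, 0.1002]
tool_rot: [0.763, -0.646, 0.0, 0.0]
ft_force: [-0.6, -0.9, 3.2]
grip_width: 0.0165
[ 0.57081357 -0.00669471  0.10015682] [-0.61414299 -0.94447364  3.17593186] [0.19497147 0.1515484  0.0710907 ]
[([38, 3, 4, 2, 6], array([219.5, 203.5])), ([40, 37, 6, 8, 38], array([222.6, 240.1]))] [([40, 12, 3, 3, 6], array([221.2, 212.8])), ([43, 45, 5, 9, 37], array([225. , 248.8]))]
0.5629281322218938 -0.09491923313288703
[225.7 250.8]
```

```bash
python3 -m jog '[{"grip":255,"travel":[0,0,0.05],"twist":0},{"grip":230,"travel":[0,0,0],"twist":0},{"grip":180,"travel":[0,0,0],"twist":0},{"grip":120,"travel":[0,0,0],"twist":0},{"grip":120,"travel":[0,0,0],"twist":0},{"grip":120,"travel":[0,0,0],"twist":0}]';python3 - <<'E'
from h import *
o=get_obs();print(o['position'],o['ft_force'],o['moment'])
b,_=snap('side','s8.png');w,_=snap('wrist','w8.png')
h=cv2.cvtColor(b[200:300,180:280],cv2.COLOR_RGB2HSV);m=cv2.inRange(h,(16,120,120),(32,255,255));n,l,s,c=cv2.connectedComponentsWithStats(m)
print([(s[i].tolist(),np.round(c[i]+[180,200],1)) for i in range(1,n)])
for n in('side','wrist'):print(n,[(round(d['p'],2),np.round(d['at'],3)) for d in search_frame('wood_rod',n)])
E
```

```text
time: 12.6
position: [0.5709, -0.0066, 0.1003]
tool_rot: [0.763, -0.646, -0.0, -0.0]
ft_force: [-0.2, -0.9, 0.3]
grip_width: 0.0406
[ 0.57086018 -0.00655856  0.1003315 ] [-0.1609699  -0.91314205  0.34431917] [ 0.09923105 -0.03679436  0.00213266]
[([41, 12, 2, 3, 5], array([221.4, 212.8])), ([43, 45, 5, 9, 35], array([225.3, 248.8]))]
side [(0.72, array([ 0.248, -0.333,  0.018])), (0.59, array([0.555, 0.075, 0.106])), (0.53, array([ 0.388, -0.592,  0.024])), (0.46, array([0.57 , 0.153, 0.032]))]
wrist [(0.89, array([0.569, 0.006, 0.102]))]
```

```bash
python3 -m jog '[{"grip":120,"travel":[0,0,1],"twist":0},{"grip":120,"travel":[0,0,3],"twist":0},{"grip":255,"travel":[0.2,-1.24,0],"twist":0},{"grip":255,"travel":[0.2,-1.24,0],"twist":0},{"grip":255,"travel":[0,0,0],"twist":0},{"grip":255,"travel":[0,0,0],"twist":0},{"grip":255,"travel":[0,0,0],"twist":0}]' 20
python3 -m jog '[{"grip":255,"travel":[0,0,-1],"twist":0},{"grip":255,"travel":[0,0,-0.7],"twist":0},{"grip":255,"travel":[0,0,0],"twist":0},{"grip":255,"travel":[0,0,0],"twist":0}]'
```

```text
time: 13.5
position: [0.5741, -0.0313, 0.1397]
tool_rot: [0.763, -0.647, -0.001, 0.0]
ft_force: [-0.4, 0.3, 0.1]
grip_width: 0.0141
time: 13.9
position: [0.5741, -0.0309, 0.1226]
tool_rot: [0.763, -0.646, -0.001, 0.0]
ft_force: [-0.6, -0.4, -0.6]
grip_width: 0.0004
```

```bash
python3 - <<'E'
from h import *
o=get_obs();print(o['position'],o['ft_force'],o['grip_width'])
b,_=snap('side','s9.png');w,_=snap('wrist','w9.png')
h=cv2.cvtColor(b[200:300,180:280],cv2.COLOR_RGB2HSV);m=cv2.inRange(h,(16,120,120),(32,255,255));n,l,s,c=cv2.connectedComponentsWithStats(m)
print([(s[i].tolist(),np.round(c[i]+[180,200],1)) for i in range(1,n)])
for n in('side','wrist'):print(n,[(round(d['p'],2),np.round(d['at'],3)) for d in search_frame('wood_rod',n)])
E
```

```text
[ 0.5740625  -0.03085605  0.12260336] [-0.62441783 -0.38564471 -0.61209249] 0.00042910565257405663
[([40, 11, 4, 4, 14], array([221.5, 212.7])), ([43, 45, 5, 9, 35], array([225.3, 248.8]))]
side [(0.62, array([ 0.392, -0.582,  0.022])), (0.54, array([0.557, 0.071, 0.107])), (0.54, array([ 0.239, -0.336,  0.02 ])), (0.39, array([ 0.46 , -0.337,  0.02 ])), (0.29, array([0.384, 0.203, 0.022]))]
wrist []
```

```bash
python3 -m jog '[{"grip":255,"travel":[-0.1,0.5,0],"twist":0},{"grip":255,"travel":[-0.07,0.5,0],"twist":0},{"grip":255,"travel":[-0.08,0.5,0],"twist":0},{"grip":255,"travel":[-0.08,0.5,0],"twist":0},{"grip":255,"travel":[-0.07,0.45,0],"twist":0},{"grip":255,"travel":[0,0,0],"twist":0}]'
python3 - <<'E'
from h import *
o=get_obs();print(o['position'],o['ft_force'],o['grip_width'])
b,_=snap('side','s10.png')
h=cv2.cvtColor(b[200:300,180:280],cv2.COLOR_RGB2HSV);m=cv2.inRange(h,(16,120,120),(32,255,255));n,l,s,c=cv2.connectedComponentsWithStats(m)
print([(s[i].tolist(),np.round(c[i]+[180,200],1)) for i in range(1,n)])
e=np.array([-np.sin(np.radians(9.2)),np.cos(np.radians(9.2))]);P=o['position']
for L in(.1415,.1615):print(proj('side',np.r_[P[:2]+e*L,.0985]))
for n in('side',):print(n,[(round(d['p'],2),np.round(d['at'],3)) for d in search_frame('wood_rod',n)])
E
```

```text
time: 14.7
position: [0.5705, -0.0061, 0.1235]
tool_rot: [0.763, -0.646, -0.0, 0.0]
ft_force: [-0.4, -0.4, 0.6]
grip_width: 0.0001
[ 0.57054759 -0.00607244  0.12351066] [-0.39215331 -0.42106607  0.58391709] 0.00014439196673793418
[([41, 16, 3, 5, 13], array([221.9, 217.7])), ([43, 51, 7, 9, 47], array([226. , 254.9]))]
[225.4 249.4]
[226.  255.1]
side [(0.8, array([ 0.237, -0.334,  0.02 ])), (0.78, array([ 0.394, -0.585,  0.024])), (0.64, array([0.555, 0.09 , 0.107]))]
```

```bash
python3 -m jog '[{"grip":255,"travel":[0.05,-0.3,0],"twist":0},{"grip":255,"travel":[0,0,3],"twist":0},{"grip":80,"travel":[0,0,4],"twist":0},{"grip":80,"travel":[0.5,-3.2,0],"twist":0},{"grip":80,"travel":[0.5,-3.3,0],"twist":0},{"grip":80,"travel":[0.5,-3.3,0],"twist":0},{"grip":80,"travel":[0.5,-3.3,0],"twist":0},{"grip":80,"travel":[0,0,0],"twist":0}]' 60
python3 - <<'E'
from h import *
a,o=snap('wrist','w11.png');b,_=snap('side','s11.png')
print(o['position'],o['grip_width'])
h=cv2.cvtColor(b[200:300,180:280],cv2.COLOR_RGB2HSV);m=cv2.inRange(h,(16,120,120),(32,255,255));n,l,s,c=cv2.connectedComponentsWithStats(m)
print([(s[i].tolist(),np.round(c[i]+[180,200],1)) for i in range(1,n)])
for n in('side','wrist','top'):
  if n=='top':snap('top','t11.png')
  for t in('tail_knob','tailstock'):print(n,t,[(round(d['p'],2),np.round(d['at'],3)) for d in search_frame(t,n)])
# black knob blob in wrist view
h=cv2.cvtColor(a,cv2.COLOR_RGB2HSV);g=cv2.inRange(h,(60,80,30),(95,255,200));x,y,w,hh=cv2.boundingRect(g);print('green',x,y,w,hh)
k=(cv2.cvtColor(a,cv2.COLOR_RGB2GRAY)<45)[:, x:x+w]; 
print([ (r, np.flatnonzero(k[r])[[0,-1]]+x) for r in range(max(0,y-60),min(384,y+hh+60),8) if k[r].any()])
E
```

```text
time: 15.6
position: [0.5925, -0.1459, 0.1937]
tool_rot: [0.762, -0.648, 0.002, 0.0]
ft_force: [0.3, -0.3, 0.3]
grip_width: 0.0406
[ 0.59252222 -0.1459452   0.19366107] 0.04061063449336867
[([41, 16, 3, 5, 13], array([221.9, 217.7])), ([43, 51, 6, 9, 41], array([225.9, 254.8]))]
side tail_knob [(0.86, array([ 0.578, -0.09 ,  0.118]))]
side tailstock [(0.57, array([ 0.583, -0.094,  0.117]))]
wrist tail_knob [(0.7, array([ 0.591, -0.146,  0.121]))]
wrist tailstock []
top tail_knob []
top tailstock [(0.49, array([0.595, 0.069, 0.214]))]
green 217 196 77 100
[(208, array([248, 262])), (216, array([240, 269])), (224, array([239, 271])), (232, array([238, 272])), (312, array([217, 293])), (320, array([217, 293])), (328, array([217, 293])), (336, array([217, 293])), (344, array([217, 293])), (352, array([217, 293]))]
```

```bash
python3 - <<'E'
from h import *
o=get_obs();a=cv2.imread('pics/w11.png',0)
ey=np.array([-.1547,.988]);ex=np.array([.988,.1547])
for r in(204,206,208,210):
    p=ray('wrist',(255,r),.158,o);d=p[:2]-o['position'][:2];print(r,d@ex,d@ey)
print(a[196:246:2,255],a[228,225:285:3])
E
```

```text
204 0.0006404461266321009 -0.01168069361584774
206 0.0006273717332165184 -0.010523749703506639
208 0.0006142576591049204 -0.009363294474178696
210 0.0006011037233768454 -0.008199311918334388
[54 61 63 64 63 47 30 28 29 28 29 28 28 30 33 33 32 31 29 29 35 47 50 55
 57] [105 106 104 104  65  33  33  33  33  32  32  30  32  29  32  29  60  64
  63  65]
```

```bash
python3 -m jog '[{"grip":80,"travel":[-0.14,0.9,0],"twist":0},{"grip":80,"travel":[0,0,0],"twist":0},{"grip":80,"travel":[0,0,-2.5],"twist":0},{"grip":80,"travel":[0,0,-2.3],"twist":0},{"grip":80,"travel":[0,0,0],"twist":0}]'
python3 -m jog '[{"grip":255,"travel":[0,0,0],"twist":0},{"grip":255,"travel":[0,0,0],"twist":0},{"grip":255,"travel":[0,0,0],"twist":0},{"grip":255,"travel":[0,0,0],"twist":0},{"grip":255,"travel":[0,0,0],"twist":0},{"grip":255,"travel":[0,0,0],"twist":0},{"grip":255,"travel":[0,0,0],"twist":0}]' 60; python3 -c "
from h import *
o=get_obs();print(o['position'],o['ft_force'],o['moment'])"
```

```text
time: 16.55
position: [0.588, -0.1308, 0.1429]
tool_rot: [0.763, -0.646, -0.003, 0.001]
ft_force: [-0.8, -0.0, 0.2]
grip_width: 0.0594
time: 17.25
position: [0.5908, -0.1319, 0.146]
tool_rot: [0.763, -0.646, 0.001, -0.001]
ft_force: [2.3, 0.2, 1.2]
grip_width: 0.0202
[ 0.59078038 -0.13194027  0.14595868] [2.28041047 0.15547423 1.22805431] [ 0.34040685 -0.2705128   0.08330275]
```

```bash
python3 -m jog '[{"grip":255,"travel":[-0.08,0.5,0],"twist":0},{"grip":255,"travel":[-0.16,1,0],"twist":0},{"grip":255,"travel":[-0.16,1,0],"twist":0},{"grip":255,"travel":[-0.16,1,0],"twist":0},{"grip":255,"travel":[-0.16,1,0],"twist":0},{"grip":255,"travel":[-0.08,0.5,0],"twist":0},{"grip":255,"travel":[0,0,0],"twist":0}]'
cat > chk.py <<'E'
from h import *
import sys
a,o=snap('side','s'+sys.argv[1]+'.png');w,_=snap('wrist','w'+sys.argv[1]+'.png')
P=o['position'];ey=np.array([-.156,.988]);print(P,o['ft_force'],o['moment'],o['grip_width'],'s',P[:2]@ey)
h=cv2.cvtColor(a[190:300,180:280],cv2.COLOR_RGB2HSV)
for nm,lo,hi in(('gold',(16,120,120),(32,255,255)),('red',(0,150,90),(6,255,255)),('green',(45,90,40),(85,255,255))):
    m=cv2.inRange(h,lo,hi);n,l,s,c=cv2.connectedComponentsWithStats(m)
    print(nm,[((s[i][:2]+[180,190]).tolist(),s[i][2:].tolist(),np.round(c[i]+[180,190],1)) for i in range(1,n) if s[i][4]>1])
E
python3 chk.py 12
```

```text
time: 17.95
position: [0.5831, -0.0844, 0.1459]
tool_rot: [0.764, -0.646, 0.003, 0.001]
ft_force: [1.2, -7.4, -0.7]
grip_width: 0.0202
[ 0.58311603 -0.08436583  0.1459355 ] [ 1.1859542  -7.40936953 -0.70315061] [-0.86777963 -0.21640438 -0.00192347] 0.020162906733318466 s -0.17431953956475033
gold [([220, 216], [5, 4, 18], array([222. , 217.3])), ([223, 251], [6, 9, 40], array([225.9, 254.7]))]
red [([220, 208], [3, 2, 4], array([221.2, 208.8])), ([263, 280], [17, 6, 101], array([271.1, 282.5]))]
green []
```

```bash
python3 -m jog '[{"grip":255,"travel":[-0.08,0.5,0],"twist":0},{"grip":255,"travel":[-0.08,0.5,0],"twist":0},{"grip":255,"travel":[-0.08,0.5,0],"twist":0},{"grip":255,"travel":[-0.08,0.5,0],"twist":0},{"grip":255,"travel":[0,0,0],"twist":0}]'
python3 chk.py 13
python3 -m jog '[{"grip":255,"travel":[-0.08,0.5,0],"twist":0},{"grip":255,"travel":[-0.08,0.5,0],"twist":0},{"grip":255,"travel":[0,0,0],"twist":0}]'
python3 chk.py 14
```

```text
time: 18.55
position: [0.58, -0.0648, 0.146]
tool_rot: [0.764, -0.646, 0.003, 0.001]
ft_force: [1.4, -7.6, -0.6]
grip_width: 0.021
[ 0.57997025 -0.06476182  0.14595378] [ 1.39359578 -7.57077236 -0.60320071] [-1.04597543 -0.17559174 -0.02060004] 0.021015481024019823 s -0.15446003856401458
gold [([220, 218], [5, 5, 21], array([222.2, 220.2])), ([224, 255], [6, 7, 39], array([226.4, 258.1]))]
red [([221, 213], [3, 2, 5], array([221.8, 213.4])), ([263, 280], [17, 6, 101], array([271.1, 282.5]))]
green []
time: 18.95
position: [0.5784, -0.0548, 0.1459]
tool_rot: [0.764, -0.646, 0.003, 0.001]
ft_force: [1.2, -7.5, 0.2]
grip_width: 0.0206
[ 0.57835276 -0.05476213  0.14593865] [ 1.16016455 -7.47026387  0.1676622 ] [-1.0903573  -0.17649341  0.0040928 ] 0.020597148107274064 s -0.14432801554653124
gold [([220, 221], [6, 5, 22], array([222.5, 222.7])), ([224, 257], [6, 7, 38], array([226.6, 260.3]))]
red [([221, 215], [3, 2, 6], array([222. , 215.5])), ([263, 280], [17, 6, 101], array([271.1, 282.5]))]
green []
```

```bash
for i in 15 16; do python3 -m jog '[{"grip":255,"travel":[-0.06,0.4,0],"twist":0},{"grip":255,"travel":[0,0,0],"twist":0}]' >/dev/null; python3 chk.py $i; done
```

```text
[ 0.57775207 -0.05122896  0.14592152] [ 1.97597732 -8.84505534 -0.37386862] [-1.29240383 -0.13681173 -0.01996174] 0.02026260191572275 s -0.14074353981092075
gold [([220, 221], [6, 6, 25], array([222.5, 223.5])), ([224, 258], [6, 7, 37], array([226.5, 260.8]))]
red [([221, 216], [3, 2, 6], array([222. , 216.5])), ([263, 280], [17, 6, 101], array([271.1, 282.5]))]
green []
[ 0.57723136 -0.04787796  0.14592561] [  0.89774341 -10.71810153  -0.33741644] [-1.60183928 -0.09605899 -0.04399374] 0.02061871534821815 s -0.13735152022131708
gold [([221, 215], [2, 1, 2], array([221.5, 215. ])), ([220, 222], [6, 5, 23], array([222.7, 223.6])), ([224, 258], [6, 7, 35], array([226.5, 260.9]))]
red [([221, 216], [3, 2, 6], array([222. , 216.5])), ([263, 280], [17, 6, 101], array([271.1, 282.5]))]
green [([221, 213], [2, 2, 4], array([221.5, 213.5]))]
```

```bash
python3 -m jog '[{"grip":255,"travel":[-0.06,0.4,0],"twist":0},{"grip":255,"travel":[0,0,0],"twist":0},{"grip":255,"travel":[0,0,0],"twist":0}]' >/dev/null; python3 chk.py 17; python3 -c "
from h import *
for i in range(3):
    camera('side');print(get_obs()['ft_force'],get_obs()['position'])
a=cv2.imread('pics/s17.png')
for r in range(204,228):print(r,[tuple(int(v) for v in a[r,c][::-1]) for c in range(219,226)])
"
```

```text
[ 0.57667904 -0.04434233  0.14592031] [  0.28666421 -11.46037519  -0.98667998] [-1.75428587 -0.06662908  0.00795993] 0.02080149178062929 s -0.13377215273747928
gold [([220, 222], [6, 5, 23], array([222.4, 223.7])), ([224, 258], [6, 7, 36], array([226.6, 260.8]))]
red [([221, 216], [3, 2, 6], array([222. , 216.5])), ([263, 280], [17, 6, 100], array([271.2, 282.4]))]
green []
[  0.79654025 -11.67707724  -0.80636023] [ 0.57666565 -0.04436542  0.14591123]
[  1.39237967 -12.4867267   -1.16967523] [ 0.57668946 -0.04437452  0.14591645]
[  1.44018223 -11.72572561  -0.5728101 ] [ 0.57667172 -0.04435233  0.14590247]
204 [(73, 94, 79), (72, 93, 79), (74, 92, 80), (68, 88, 74), (69, 89, 76), (70, 91, 76), (70, 92, 78)]
205 [(78, 109, 89), (77, 109, 89), (77, 107, 88), (75, 108, 86), (76, 108, 87), (80, 111, 89), (78, 107, 87)]
206 [(83, 122, 97), (85, 121, 97), (83, 122, 97), (85, 124, 100), (85, 124, 98), (83, 121, 95), (81, 119, 95)]
207 [(84, 124, 98), (86, 128, 103), (85, 125, 99), (85, 123, 99), (86, 126, 99), (86, 126, 100), (84, 125, 100)]
208 [(87, 125, 100), (89, 128, 101), (85, 126, 10
[... 1532 characters left out ...]
222 [(105, 103, 87), (151, 124, 83), (201, 157, 93), (221, 173, 99), (218, 166, 95), (191, 147, 86), (143, 116, 76)]
223 [(109, 107, 91), (151, 122, 77), (200, 154, 86), (222, 167, 90), (218, 165, 90), (195, 149, 83), (151, 122, 76)]
224 [(106, 103, 89), (151, 125, 79), (198, 151, 84), (217, 163, 87), (216, 163, 91), (197, 150, 87), (150, 120, 75)]
225 [(107, 103, 89), (146, 119, 76), (184, 140, 80), (202, 151, 85), (196, 146, 83), (180, 135, 80), (145, 114, 77)]
226 [(106, 104, 93), (133, 108, 76), (165, 124, 77), (176, 129, 81), (177, 127, 84), (165, 121, 82), (140, 106, 76)]
227 [(106, 103, 96), (120, 101, 82), (145, 111, 79), (161, 113, 81), (163, 114, 79), (154, 109, 79), (135, 99, 74)]
```

```bash
python3 -m jog '[{"grip":255,"travel":[-0.02,0.12,0],"twist":0},{"grip":255,"travel":[0,0,0],"twist":0},{"grip":255,"travel":[0,0,0],"twist":0}]'; python3 -m jog '[{"grip":200,"travel":[0,0,0],"twist":0},{"grip":100,"travel":[0,0,0],"twist":0},{"grip":80,"travel":[0,0,0],"twist":0},{"grip":80,"travel":[0,0,0],"twist":0},{"grip":80,"travel":[0,0,0],"twist":0},{"grip":80,"travel":[0,0,0],"twist":0}]'; python3 chk.py 18
python3 -m jog '[{"grip":80,"travel":[0,0,2],"twist":0},{"grip":80,"travel":[0,0,4],"twist":0},{"grip":80,"travel":[0,0,4],"twist":0},{"grip":80,"travel":[0,-4,4],"twist":0},{"grip":80,"travel":[-3,-4,4],"twist":0},{"grip":80,"travel":[-4,-4,0],"twist":0},{"grip":80,"travel":[-4,-4,0],"twist":0},{"grip":80,"travel":[-4,-4,0],"twist":0}]'
python3 -m jog '[{"grip":80,"travel":[0,-4,0],"twist":8},{"grip":80,"travel":[0,-4,0],"twist":8},{"grip":80,"travel":[0,0,0],"twist":0},{"grip":80,"travel":[0,0,0],"twist":0}]'; python3 chk.py 19
```

```text
time: 20.5
position: [0.5766, -0.0436, 0.1459]
tool_rot: [0.764, -0.646, 0.004, 0.002]
ft_force: [0.6, -12.8, -1.9]
grip_width: 0.0205
time: 21.1
position: [0.5749, -0.0382, 0.1454]
tool_rot: [0.763, -0.646, -0.0, 0.0]
ft_force: [-0.5, -0.1, -0.3]
grip_width: 0.0526
[ 0.57488078 -0.03822847  0.14539751] [-0.51325141 -0.14866854 -0.33538034] [ 0.13052223  0.02809122 -0.00161666] 0.05262621210641497 s -0.12745112715613538
gold [([220, 222], [6, 5, 23], array([222.4, 223.6])), ([224, 258], [6, 7, 36], array([226.6, 260.8]))]
red [([221, 216], [3, 2, 6], array([222. , 216.5])), ([263, 280], [17, 6, 101], array([271.1, 282.5]))]
green []
time: 22.0
position: [0.4443, -0.2121, 0.3125]
tool_rot: [0.763, -0.646, 0.001, 0.0]
ft_force: [1.2, -2.0, 1.0]
grip_width: 0.0597
time: 22.4
position: [0.4452, -0.2918, 0.3118]
tool_rot: [0.845, -0.535, -0.001, -0.0]
ft_force: [-0.7, 0.3, -0.1]
grip_width: 0.0595
[ 0.44522996 -0.29180964  0.31175522] [-0.65427834  0.33777352 -0.13187144] [ 0.1283136   0.03596975 -0.02722436] 0.05946568364250908 s -0.3577638008106506
gold [([220, 222], [6, 5, 22], array([222.4, 223.7])), ([224, 258], [6, 7, 36], array([226.4, 260.8]))]
red [([221, 216], [3, 2, 4], array([222. , 216.5])), ([263, 280], [17, 6, 101], array([271.1, 282.5]))]
green []
```

```bash
python3 -m jog '[{"grip":80,"travel":[0,4,0],"twist":8.5},{"grip":80,"travel":[0,4,0],"twist":8.5},{"grip":80,"travel":[0.5,4,0],"twist":8.5},{"grip":80,"travel":[0.5,4,0],"twist":8.5},{"grip":80,"travel":[1,4,-1],"twist":8.5},{"grip":80,"travel":[1,4,-1],"twist":8.5},{"grip":80,"travel":[1,4,-1],"twist":8.5},{"grip":80,"travel":[1.2,2,-1],"twist":8.5}]'
python3 -m jog '[{"grip":80,"travel":[0,0,0],"twist":5},{"grip":80,"travel":[0,0,0],"twist":0},{"grip":80,"travel":[0,0,0],"twist":0}]'
python3 - <<'E'
from h import *
a,o=snap('wrist','w20.png');print(o['position'],np.degrees(2*np.arctan2(*o['tool_rot'][[1,0]])))
h=cv2.cvtColor(a,cv2.COLOR_RGB2HSV)
for nm,lo,hi in(('gold',(16,120,120),(32,255,255)),('red',(0,150,90),(6,255,255)),('green',(45,90,40),(90,255,255))):
    m=cv2.inRange(h,lo,hi);n,l,s,c=cv2.connectedComponentsWithStats(m[:215])
    print(nm,[(s[i].tolist(),np.round(c[i],1)) for i in range(1,n) if s[i][4]>8])
for t in('quill','tail_knob','wood_rod'):print(t,[(round(d['p'],2),np.round(d['at'],3)) for d in search_frame(t,'wrist')])
E
```

```text
time: 23.3
position: [0.4962, 0.0133, 0.2719]
tool_rot: [0.999, 0.035, -0.001, -0.001]
ft_force: [-0.0, -0.4, -0.5]
grip_width: 0.0599
time: 23.6
position: [0.4971, 0.0096, 0.2722]
tool_rot: [0.997, 0.074, -0.0, -0.0]
ft_force: [-0.1, 0.1, 0.2]
grip_width: 0.0597
[0.49713492 0.00955131 0.27221145] 8.433845818441082
gold [([221, 93, 23, 19, 355], array([231.9, 101.6])), ([64, 95, 26, 20, 431], array([ 76. , 104.2])), ([268, 96, 1, 12, 12], array([268. , 101.5])), ([486, 155, 26, 60, 686], array([500.6, 192.7]))]
red [([503, 0, 9, 39, 272], array([507.7,  18.4])), ([255, 95, 12, 15, 179], array([260.5, 102. ])), ([91, 186, 19, 24, 424], array([ 99.8, 198.1]))]
green [([269, 68, 86, 64, 4220], array([310.5,  97.6])), ([0, 85, 30, 52, 1193], array([ 14.2, 113.1]))]
quill []
tail_knob []
wood_rod [(0.72, array([0.556, 0.11 , 0.102])), (0.66, array([0.58 , 0.06 , 0.121]))]
```

```bash
python3 - <<'E'
from h import *
o=get_obs();a=cv2.cvtColor(cv2.imread('pics/w20.png'),cv2.COLOR_BGR2RGB)
for c in range(240,294):print(c,a[100:105,c].mean(0).astype(int),a[76:82,c].mean(0).astype(int),end=' | ' if c%3 else '\n')
ey=np.array([-.156,.988])
S=lambda c,z:1e3*ray('wrist',(c,102),z,o)[:2]@ey
print()
for c in(244,254.5,267.5,269):print(c,'axis-top .1075',S(c,.1075))
for c in range(268,284,2):print(c,'at .119',S(c,.119),'at .1075',S(c,.1075))
E
```

```text
240 [228 186  86] [123 119 112]
241 [227 184  84] [121 117 110] | 242 [218 173  90] [119 115 109] | 243 [195 161 118] [117 113 107]
244 [180 164 146] [115 112 106] | 245 [179 170 156] [114 111 105] | 246 [191 180 167] [113 110 105]
247 [204 194 180] [111 109 103] | 248 [211 201 186] [109 107 103] | 249 [212 202 188] [108 106 102]
250 [212 203 188] [106 105 100] | 251 [212 203 188] [105 104  99] | 252 [213 203 188] [104 103  98]
253 [216 196 182] [103 102  98] | 254 [226 161 148] [102 102  98] | 255 [235  99  87] [102 102  98]
256 [237  65  51] [102 102  98] | 257 [237  62  48] [102 102  98] | 258 [237  61  48] [102 101  97]
259 [237  61  47] [102 101  97] | 260 [238  60  47] [102 101  98] | 261 [238  60  47] [101 101  98]
262 [237  59  45] [101 101  97] | 263 [237  58  45] [101 101  97] | 264 [237  58  45] [101 101  97]
265 [238  59  45] [100 100  97] | 266 [234  68  47] [100 100  96] | 267 [214 101  59] [ 99 100  96]
268 [149 146  74] [100 101  97] | 269 [ 86 173  83] [ 99 102  96] | 270 [ 64 179  85] [85 92 84]
271 [ 62 176  83] [62 71 62] | 272 [ 60 161  78] [47 60 49] | 273 [ 56 
[... 603 characters left out ...]
3 130  94]
292 [ 74 130  94] [ 73 130  94] | 293 [ 74 130  94] [ 74 130  95] | 
244 axis-top .1075 -58.89226141161714
254.5 axis-top .1075 -68.28153924793119
267.5 axis-top .1075 -79.90681571265952
269 axis-top .1075 -81.24822625284294
268 at .119 -79.9103941467424 at .1075 -80.353951812553
270 at .119 -81.6315026950503 at .1075 -82.14250368048266
272 at .119 -83.35262274222305 at .1075 -83.9310674978714
274 at .119 -85.07375428837585 at .1075 -85.71964326483901
276 at .119 -86.79489733362394 at .1075 -87.50823098150516
278 at .119 -88.5160518780826 at .1075 -89.29683064798968
280 at .119 -90.23721792186704 at .1075 -91.08544226441234
282 at .119 -91.95839546509252 at .1075 -92.8740658308928
```

```bash
python3 -m jog '[{"grip":80,"travel":[-2,0,2],"twist":0},{"grip":80,"travel":[0,0,0],"twist":0},{"grip":80,"travel":[0,0,0],"twist":0}]'; python3 - <<'E'
from h import *
camera('side')
for t in('black_rod','wood_rod'):print(t,[(round(d['p'],2),np.round(d['at'],3)) for d in search_frame(t,'side')])
print(hand_in())
E
```

```text
time: 24.1
position: [0.478, 0.0082, 0.2925]
tool_rot: [0.997, 0.073, 0.001, 0.0]
ft_force: [-0.2, 0.9, 0.1]
grip_width: 0.0596
black_rod []
wood_rod [(0.81, array([0.549, 0.115, 0.108])), (0.56, array([ 0.233, -0.337,  0.017])), (0.51, array([ 0.39 , -0.596,  0.026]))]
the job is handed in; nothing more can be done
None
```

The wooden rod is on the two points, and my last measurements put the tailstock's front face inside the green band. I handed the job in at about 24 s of the 54 s allowed, with the gripper clear of everything.

**How it was done:** The moves allow no tool lean, so I could not reach in tilted. I kept the gripper upright and held the rod by its tail-side cap, which kept the gripper body just beyond the end of the lamp. I lowered the rod into both V rests, let go, and pushed it about 20 mm along so its middle lay near the rest spot. Then I gripped the black knob and slid the tailstock up about 90 mm.

**Last checks:**
- **Green band:** the close-up wrist picture shows about 5.3 mm of green in front of the face, so the sprung point is pressed in about 6.5 mm. The push force gave nearly the same.
- **Seating:** the sprung point's tip works out about 11 mm inside the rod's hole, which means it is seated. I inferred the lift off the rests from this; I did not see it directly.
- **After letting go:** the rod's ends did not move in the side view.
- **Lamp:** wrist forces near it stayed at about 1 N or less, apart from 3 N when the rod touched the rests.

**Not confirmed:** the final side-view search did not find the black rod. It had scored poorly from that camera at the start too. I saw it in its place just after lifting the wooden rod and did not go near it again. I had used up my 12 picture views by the time I lowered the rod, so every later check is by numbers only.

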